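# Transfer painted pots to the kiln shelf in their order

### The arm

A 6-joint arm with a two-finger parallel gripper is mounted at the origin on the work surface. World frame = base frame: x ahead of the robot, y to its left, z up, the work surface at z = 0. Lengths are in mm, angles in rad, forces in N, time in s.
With the tool pointing down it reaches from about 400 to 825 mm from the base axis. Payload 7 kg.
Tool frame: the origin (TCP) lies at the very end of the fingers, on their centre line; the grasp point (between the pads) lies 19 mm behind it; z points along the fingers, y is the line along which they close (so a half turn about z gives the same grasp; the last joint's range is limited). The gripper opens to 88 mm and grips with 3 to 60 N. Pads are 19 mm wide; open, the fingers measure 130 mm over their backs; the gripper's body (78 mm by 193 mm) begins 47 mm behind the grasp point.
Start: joints at [-0.829, 0.359, 0.012, 0, -1.224, -0.288], TCP at [295.881, -606.671, 226.561] pointing down, gripper open.
Joint ranges: [-3.07, 3.07], [-1.43, 2.12], [-1.02, 1.25], [-3.03, 1.67], [-3.05, -0], [-3.03, 3.03]. Speed limits (rad/s): [2.39, 2.39, 3.01, 3.14, 3.14, 3.14].

### API

Orientations are given as a unit quaternion [x, y, z, w].
In Python, from plant import bot gives the robot as it stands. Calls block until the motion is done:
- bot.move_ptp(position, orientation): joint-space move of the TCP to a pose.
- bot.line_to(position, velocity=150, ori=None): straight line of the TCP; ori=None keeps the orientation; velocity is the mean speed in mm/s.
- bot.move_joints(angles): joint-space move.
- bot.move_gripper(opening, force=None): finger opening in mm; force is the grip in N (None keeps the last); returns when the fingers have stopped.
- bot.pause(seconds).
- bot.solve_ik(position, orientation): joint angles nearest the present ones, or None.
- bot.read_state(): the state.
- bot.camera(name): name is "scene" or "side" or "wrist"; returns the picture (384x512x3 uint8, red, green, blue); there is no depth.
- bot.get_calibration(name): a dict with "fx", "fy", "cx", "cy" (pixels), "view" (4x4, takes a point from world to camera coordinates); the wrist camera has in their place "T_tool_cam" (4x4, takes a point from camera to tool coordinates, whose origin is the TCP and whose axes are the flange's). Camera axes: x right, y up, looking along -z (the intrinsics and any distortion apply to the point x, -y, -z); pixel columns grow to the right and rows downward; lengths in mm; the calibration is good to about 2 mm. A picture is of the moment at which its call begins: read the wrist's pose just before it. get_calibration takes no time and is no camera call.
A pose or a line that the arm cannot do raises bot.Unreachable and nothing moves.
- bot.close_job(): hands the job in; it is judged then, once.
The state is a dict: "t": time; "joint_pos": joint angles; "qvel": joint speeds; "tau": joint torques, N m; "tcp_pos": TCP position; "eef_rot": TCP orientation; "contact_force": force on the tool from outside, world axes, zero at the start; "moment": the same for the moment, N m; "width": finger opening in mm; "finger_force": force on a finger pad.
Only numpy, scipy, OpenCV 4.12 (cv2) and the standard library are available. Lean on these libraries where they do the work, as an engineer would, in place of code of your own. Each camera call takes 0.05 s, during which the arm holds its last target. There are 200 camera calls.

### The job

Carry the four painted pots from the wooden tray to the kiln shelf, one upright on the middle of each round clay cookie, in the same left-to-right order in which they stand in the tray, so that each can be matched with its saucer after firing. Leave the four saucers in their places in the tray. Set the pots down gently and do not let them knock against one another.

Things in the scene. Friction and masses are not known exactly. Their poses are not given: they have to be found in the camera images.
- bowl_mid (a point): Loose red pot with white strokes, open on top, wall 4.5 mm: round-bellied bowl, 66 mm across from 30 to 47 mm up, 56 mm high, foot 44 mm; 0.09 to 0.23 kg. It starts upright in its saucer. Point: on its axis, half-way up (28 mm above its underside); z up along the axis; its turn about z means nothing.
- tall_mid (a point): Loose red pot with white strokes, open on top, wall 4.5 mm: tall straight cylinder, 50 mm across, 72 mm high, foot 43 mm; 0.09 to 0.23 kg. It starts upright in its saucer. Point: on its axis, half-way up (36 mm above its underside); z up along the axis; its turn about z means nothing.
- collar_mid (a point): Loose red pot with white strokes, open on top, wall 4.5 mm: collared flowerpot, a cone from 40 mm at the foot to 53 mm at 38 mm up, then an upright collar 64 mm across from 43 mm up to the mouth at 62 mm; 0.09 to 0.23 kg. It starts upright in its saucer. Point: on its axis, half-way up (31 mm above its underside); z up along the axis; its turn about z means nothing.
- cup_mid (a point): Loose red pot with white strokes, open on top, wall 4.5 mm: small squat cup, sides upright from 16 mm up, 54 mm across, 50 mm high, foot 40 mm; 0.09 to 0.23 kg. It starts upright in its saucer. Point: on its axis, half-way up (25 mm above its underside); z up along the axis; its turn about z means nothing.
- saucer_bowl: Loose red saucer of round-bellied bowl (point bowl_mid), 72 mm across, rim 10 mm high, floor 4 mm thick, about 50 g; it lies on the tray floor and stays there when the pot is lifted out. Origin: centre of its underside. Its y axis is the tray's within about 0.1 rad.
- saucer_tall: Loose red saucer of tall straight cylinder (point tall_mid), 64 mm across, rim 10 mm high, floor 4 mm thick, about 50 g; it lies on the tray floor and stays there when the pot is lifted out. Origin: centre of its underside. Its y axis is the tray's within about 0.1 rad.
- saucer_collar: Loose red saucer of collared flowerpot (point collar_mid), 68 mm across, rim 10 mm high, floor 4 mm thick, about 50 g; it lies on the tray floor and stays there when the pot is lifted out. Origin: centre of its underside. Its y axis is the tray's within about 0.1 rad.
- saucer_cup: Loose red saucer of small squat cup (point cup_mid), 62 mm across, rim 10 mm high, floor 4 mm thick, about 50 g; it lies on the tray floor and stays there when the pot is lifted out. Origin: centre of its underside. Its y axis is the tray's within about 0.1 rad.
- tray: Fixed shallow pine tray, 184 x 368 mm, rim 34 mm high and 12 mm thick, floor 12 mm above the table. The saucers lie in a row at y = 126, 42, -42, -126 mm (within 5 mm), x = 0, in any order. Origin: centre of its underside; y along the row to the robot's left, x away from the robot (within 0.25 rad). Left or right of the robot, the kiln shelf on the other side.
- kiln_shelf: Fixed cream kiln shelf on props, 130 x 345 mm, top 48 mm above the table. Stuck on it in a row are four round brown clay cookies, 70 mm across, 6 mm thick, at y = 126, 42, -42, -126 mm, x = 0, tops 54 mm above the table. Origin: under its centre at table height; y along the row to the robot's left, x away from the robot (within 0.25 rad).
Mind the look-alikes: they are no part of the job. Leave any blue or grey look-alike of the saucer_cup alone.

How it is judged:
By the outcome, as a careful person would: the job done as asked, in the order asked, and still so for the second after the job is handed in, with the robot touching nothing.
It also fails if it takes over 96 s, if anything falls off the work surface, if the arm or the gripper's body presses on something with over 40 N, if the wrist force passes 120 N, or if a joint passes its speed limit or range.

## Working session

There is one attempt and no reset: what is moved stays moved. The work goes in short steps, each a Python script; the robot and the scene stay as the last script left them, time stands still between calls to the robot, and variables do not carry over. Pictures are saved under pics/ and viewed, at most 14 in all, crops included, and the job is handed in when it is done.

```bash
ls; mkdir -p pics; python3 - <<'E'
from plant import bot
import cv2
for n in("scene","side"):
    cv2.imwrite(f"pics/{n}0.png",cv2.resize(bot.camera(n)[:,:,::-1],(800,600),interpolation=cv2.INTER_CUBIC))
    print(n,bot.get_calibration(n))
print(bot.get_calibration("wrist")); print(bot.read_state())
E
```

```text
pics
scene {'fx': 469.3968217276537, 'fy': 469.3968217276537, 'cx': 261.7213693212495, 'cy': 185.3476313553751, 'view': array([[-1.08080775e-01,  9.94084315e-01,  1.07201120e-02,
         4.59437367e+01],
       [-6.19549117e-01, -7.57851965e-02,  7.81290916e-01,
         2.33824779e+02],
       [ 7.77481471e-01,  7.78008921e-02,  6.24074982e-01,
        -1.44136105e+03],
       [ 0.00000000e+00,  0.00000000e+00,  0.00000000e+00,
         1.00000000e+00]])}
side {'fx': 485.6153794160537, 'fy': 485.6153794160537, 'cx': 242.4167765100059, 'cy': 191.28997176693818, 'view': array([[ 8.99930377e-01, -4.35881440e-01,  1.15189962e-02,
        -4.26721538e+02],
       [ 2.76309523e-01,  5.90512973e-01,  7.58252910e-01,
        -1.67737520e+02],
       [-3.37310487e-01, -6.79192019e-01,  6.51858755e-01,
        -1.29830003e+03],
       [ 0.00000000e+00,  0.00000000e+00,  0.00000000e+00,
         1.00000000e+00]])}
{'fx': 305.99169644049704, 'fy': 305.99169644049704, 'cx': 256.9014189502312, 'cy': 194.47551586174524, 'T_tool_cam': array([[ 8.65251955e-04,  9.62062491e-01,  2.72827810e-01,
    
[... 272 characters left out ...]
00]])}
{'t': 0.1, 'joint_pos': array([-8.28886959e-01,  3.59301048e-01,  1.11971609e-02, -2.89384309e-04,
       -1.22413050e+00, -2.88057350e-01]), 'qvel': array([-0.0001033 , -0.00010639,  0.00224316,  0.00064099, -0.00093995,
       -0.00041469]), 'tau': array([ 3.30653693e-04, -5.84162736e+01,  2.93750149e+01,  7.01539278e+00,
        1.01778569e-02, -7.90610056e-05]), 'tcp_pos': array([ 295.70231922, -606.31177977,  225.74935521]), 'eef_rot': array([-2.24935353e-01,  9.74373415e-01,  6.92780615e-04, -2.35733885e-04]), 'contact_force': array([-0.67762487, -0.25114447, -0.3343407 ]), 'moment': array([-0.02418093, -0.02206663,  0.01879669]), 'finger_force': 0.0, 'width': 87.34528061045276}
```

View pics/scene0.png

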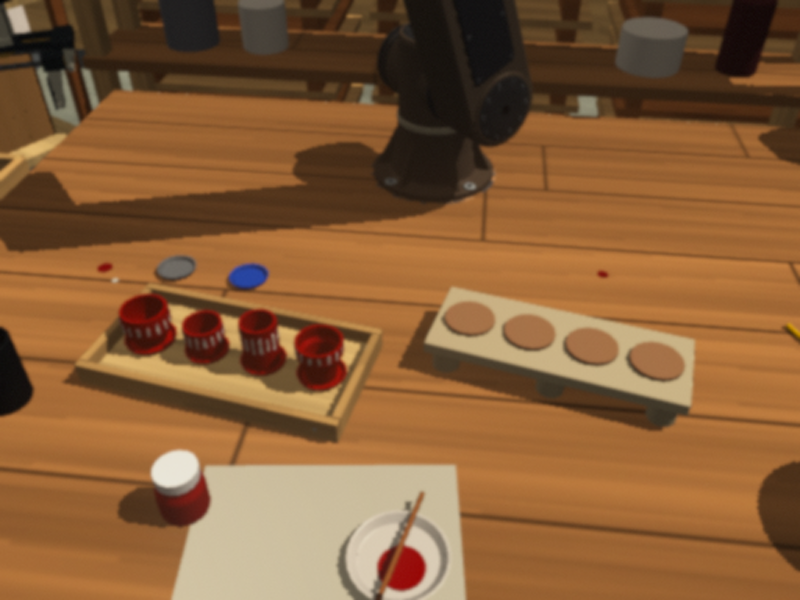

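View pics/side0.png

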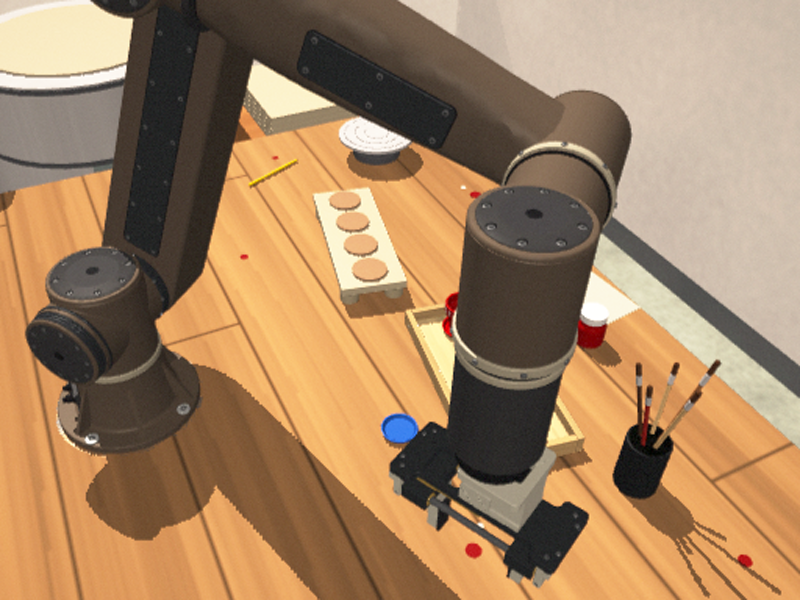

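The scene view faces the robot, so image right is the robot's left (+y). Four pots stand in the tray at about (144,306), (203,321), (258,319) and (320,338): bowl, cup, tall and collar from right to left. The cookies on the shelf are at (469,319) to (657,361). The grey (176,267) and blue (248,277) saucers outside the tray are the look-alikes, and I won't touch them. Next I'll get rough poses and take a wrist look over each.

```bash
cat > h.py <<'E'
from plant import bot
import numpy as np, cv2
from scipy.spatial.transform import Rotation as R
def quat(yaw): # tool down, tool y axis = (-sin yaw, cos yaw)
    return (R.from_euler('z',yaw)*R.from_euler('y',np.pi)).as_quat()
def campose(name,st=None):
    c=bot.get_calibration(name)
    if name=="wrist":
        T=np.eye(4);T[:3,:3]=R.from_quat(st["eef_rot"]).as_matrix();T[:3,3]=st["tcp_pos"]
        return c,T@c["T_tool_cam"]
    return c,np.linalg.inv(c["view"])
def back(c,T,uv,z):
    d=T[:3,:3]@np.array([(uv[0]-c["cx"])/c["fx"],-(uv[1]-c["cy"])/c["fy"],-1]);o=T[:3,3]
    return (o+d*(z-o[2])/d[2])[:2]
def proj(c,T,p):
    q=np.linalg.inv(T)@np.append(p,1)
    return np.array([c["cx"]+c["fx"]*q[0]/-q[2],c["cy"]-c["fy"]*q[1]/-q[2]])
E
python3 - <<'E'
from h import *
c,T=campose("scene")
P=np.array([back(c,T,np.array(u)/1.5625,z) for u,z in [((144,306),72),((203,321),66),((258,319),88),((320,338),78)]])
C=np.array([back(c,T,np.array(u)/1.5625,54) for u in [(469,319),(529,332),(591,346),(657,361)]])
print(P.round(),C.round())
for n,Q in(("tray",P),("shelf",C)):
    m=Q.mean(0);d=Q[3]-Q[0];a=np.arctan2(-d[0],d[1]);print(n,m,a)
    for k in(-1,1):
        yaw=a+k*np.pi/2
        xt=R.from_quat(quat(yaw)).as_matrix()[:,0]
        print(yaw,xt.round(2),[bot.solve_ik([*q,z],quat(yaw)) for q in Q[[0,3]] for z in(40,200)])
    bot.move_ptp([*m,300],quat(a-np.pi/2)); st=bot.read_state()
    cv2.imwrite(f"pics/w_{n}.png",cv2.cvtColor(bot.camera("wrist"),cv2.COLOR_RGB2BGR)); np.save(f"w_{n}.npy",[np.r_[st["tcp_pos"],st["eef_rot"]]]); print(st["joint_pos"],st["t"],st["tcp_pos"])
    im=cv2.imread(f"pics/w_{n}.png"); cv2.imwrite(f"pics/w_{n}_b.png",cv2.resize(im,(800,600),interpolation=cv2.INTER_CUBIC))
E
```

```text
[[ 547. -350.]
 [ 561. -264.]
 [ 573. -183.]
 [ 588.  -98.]] [[500.  91.]
 [517. 173.]
 [535. 254.]
 [554. 337.]]
tray [ 567.19946015 -223.80064369] -0.16170652007951142
-1.732502846874408 [ 0.16  0.99 -0.  ] [None, None, array([ 0.16212852,  0.41224006, -0.38588569,  0.        , -0.77267058,
        2.81775761]), array([ 0.16212852,  0.24900019, -0.20616912,  0.        , -1.11562702,
        2.81775761])]
1.4090898067153852 [-0.16 -0.99 -0.  ] [array([-0.26980479,  0.48268649, -0.26031752,  0.        , -0.82779232,
        0.10809827]), array([-0.26980479,  0.33424216, -0.08582452,  0.        , -1.15072965,
        0.10809827]), array([ 0.16212852,  0.41224006, -0.38588569,  0.        , -0.77267058,
       -0.32383504]), array([ 0.16212852,  0.24900019, -0.20616912,  0.        , -1.11562702,
       -0.32383504])]Traceback (most recent call last):
  File "<stdin>", line 12, in <module>
plant.Unreachable: the arm cannot take that pose within its joint ranges
```

```bash
python3 - <<'E'
from h import *
for n,m,a in(("tray",(567,-224),-.162),("shelf",(526.5,214),-.216)):
    yaw=a+np.pi/2
    bot.move_ptp([*m,280],quat(yaw)); bot.pause(.2); st=bot.read_state()
    im=cv2.cvtColor(bot.camera("wrist"),cv2.COLOR_RGB2BGR)
    np.save(f"w_{n}.npy",np.r_[st["tcp_pos"],st["eef_rot"]]); print(st["joint_pos"],st["t"],st["tcp_pos"])
    cv2.imwrite(f"pics/w_{n}.png",im); cv2.imwrite(f"pics/w_{n}_b.png",cv2.resize(im,(800,600),interpolation=cv2.INTER_CUBIC))
E
```

```text
[-5.76459170e-02  2.23103266e-01 -5.57666650e-02  3.84809807e-05
 -1.29224484e+00 -1.05848777e-01] 2.025 [ 566.66728579 -224.83541947  279.84087611]
[ 7.28793592e-01  1.52924311e-01 -1.43405633e-01  2.89678816e-07
 -1.27455151e+00 -9.46098267e-01] 3.8917 [526.83363814 213.21714614 279.9614876 ]
```

View pics/w_tray_b.png

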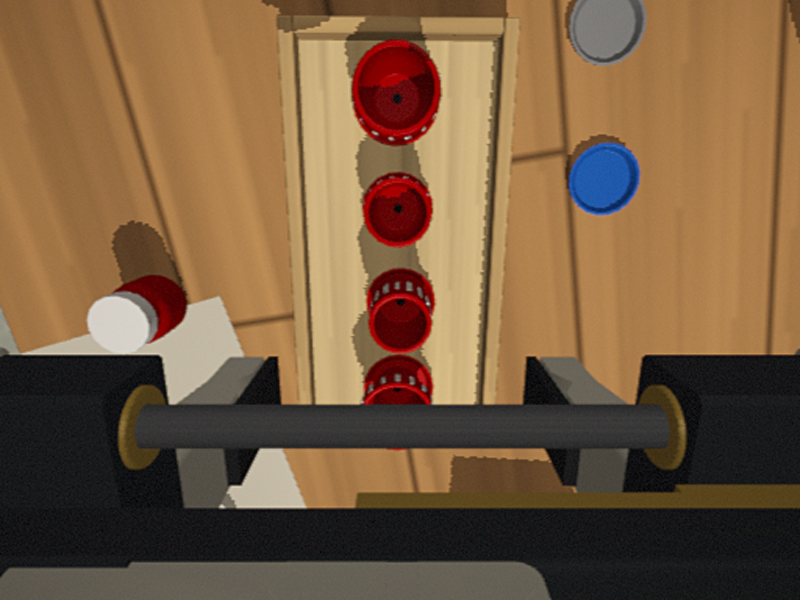

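View pics/w_shelf_b.png

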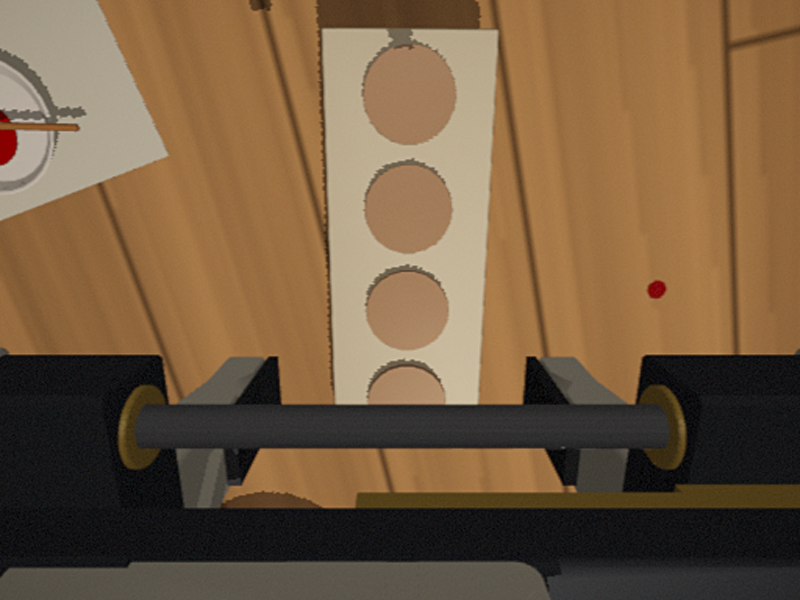

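The wrist views are clear. In the tray I see the bowl, with its drain hole at (397,99), the cup hole at (398,208), and the tall pot's hole at (400,302). The collar is partly hidden at the bottom. The cookie centres are (409.5,93), (408.5,209) and (407.5,310). The grey and blue look-alikes lie outside the tray at (606,28) and (604,178).

```bash
python3 - <<'E'
from h import *
def st(n):
    a=np.load(f"w_{n}.npy");return dict(tcp_pos=a[:3],eef_rot=a[3:])
c,T=campose("wrist",st("shelf"))
C=np.array([back(c,T,np.array(u)/1.5625,54) for u in[(409.5,93),(408.5,209),(407.5,310)]]);print(C.round(1),np.linalg.norm(np.diff(C,axis=0),axis=1))
c,T=campose("wrist",st("tray"))
H=np.array([back(c,T,np.array(u)/1.5625,19) for u in[(397,99),(398,208),(400,302)]]);print("holes",H.round(1),np.linalg.norm(np.diff(H,axis=0),axis=1))
M=np.array([back(c,T,np.array(u)/1.5625,z) for u,z in[((398,211),66),((401,323),88)]]);print("mouths cup,tall",M.round(1))
d=H[2]-H[0];print("tray",np.arctan2(-d[0],d[1]));d=C[2]-C[0];print(np.arctan2(-d[0],d[1]))
print("tray rim corners",[back(c,T,np.array(u)/1.5625,34).round(1) for u in[(278,17),(519,17)]])
c,T=campose("scene")
for n in range(1): print([proj(c,T,[*p,54])*1.5625 for p in C])
E
```

```text
[[493.5  89.8]
 [512.1 172.5]
 [530.5 253.9]] [84.82391232 83.40717932]
holes [[ 549.3 -351.8]
 [ 562.8 -265.7]
 [ 574.8 -182.3]] [87.1624969  84.23267878]
mouths cup,tall [[ 562.3 -267.1]
 [ 573.5 -184.6]]
tray -0.14919228979345364
-0.22179389485101944
tray rim corners [array([ 628.4, -420.7]), array([ 449.7, -391.4])]
[array([468.37144162, 315.93993818]), array([528.71210148, 329.59815441]), array([590.55506992, 343.65141697])]
```

```bash
python3 - <<'E'
from h import *
yaw=-.155+np.pi/2
bot.move_ptp([594,-55,280],quat(yaw)); bot.pause(.2); s=bot.read_state()
im=cv2.cvtColor(bot.camera("wrist"),cv2.COLOR_RGB2BGR); np.save("w_c.npy",np.r_[s["tcp_pos"],s["eef_rot"]]); print(s["t"])
a=im[0:240,180:330]; b=cv2.imread("pics/w_tray.png")[0:240,180:330]
cv2.imwrite("pics/pots.png",cv2.resize(np.hstack([a,b]),None,fx=2.5,fy=2.5,interpolation=cv2.INTER_CUBIC))
E
```

```text
5.2167
```

View pics/pots.png

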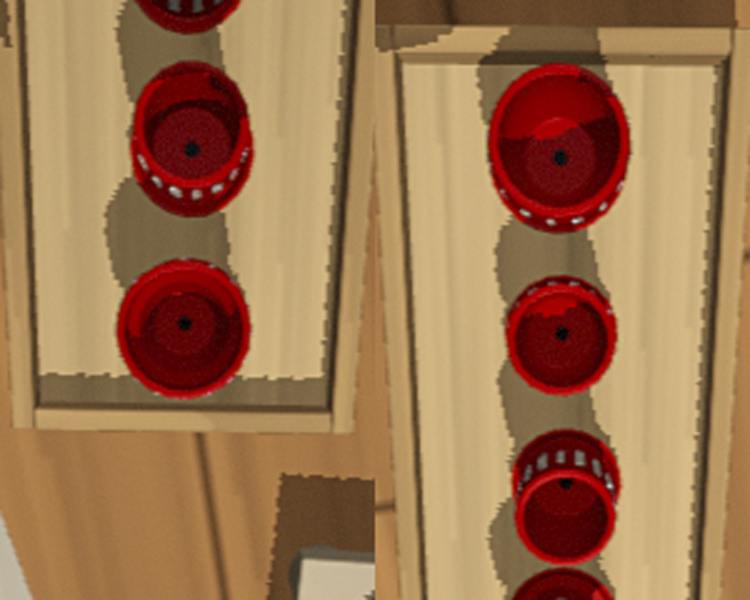

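The crop shows the holes sharply. On the left, the tall pot's hole is at (191,149) and the collar's at (185,323). On the right, the bowl's is at (560,158), the cup's at (562,334) and the tall pot's at (566,484). From right to left the order is bowl, cup, tall, collar.

```bash
python3 - <<'E'
from h import *
def cp(n):
    a=np.load(f"{n}.npy");return campose("wrist",dict(tcp_pos=a[:3],eef_rot=a[3:]))
c,T=cp("w_c"); f=lambda u,z,o:back(c,T,[180+(u[0]-o)/2.5,u[1]/2.5],z).round(1)
print("tall",f((191,149),19,0),"collar",f((185,323),19,0),"mouth",f((184,326),78,0))
c,T=cp("w_tray")
print("bowl",f((560,158),19,375),"mouth",f((560,139),72,375),"cup",f((562,334),19,375),"tall",f((566,484),19,375))
E
```

```text
tall [ 574.6 -184.8] collar [590.9 -99.8] mouth [ 590.5 -102.4]
bowl [ 549.4 -352. ] mouth [ 548.8 -352.8] cup [ 562.8 -265.1] tall [ 574.3 -181.8]
```

```bash
cat >> h.py <<'E'
D=np.array([np.sin(.2218),np.cos(.2218)]); COOK=[np.array([512.03,172.07])+84*i*D for i in(-1,0,1,2)]
POTS=dict(bowl=((549.2,-352.3),39,0),cup=((562.6,-266.3),34,1),tall=((574.4,-183.4),42,2),collar=((590.6,-100.6),52,3))
QT,QS=quat(-.155+np.pi/2),quat(-.2218+np.pi/2)
def tz(h,base): return base+h-19     # TCP height for grasp h above underside at base
def pick(n):
    p,h,_=POTS[n]
    bot.move_gripper(88)
    bot.move_ptp([*p,tz(h,16)+95],QT)
    bot.line_to([*p,tz(h,16)],120); bot.pause(.15)
    bot.move_gripper(30,14); s=bot.read_state()
    print(n,"grip",s["width"].round(1),s["finger_force"],s["tcp_pos"].round(1))
    f0=s["contact_force"]
    bot.line_to([*p,tz(h,16)+30],60); bot.line_to([*p,tz(h,150)],200); bot.pause(.2); s=bot.read_state()
    print(" lifted",s["width"].round(1),(s["contact_force"]-f0).round(2))
def place(n,off=(0,0)):
    _,h,i=POTS[n]; c=COOK[i]+np.array(off)
    bot.move_ptp([*c,tz(h,150)],QS); bot.line_to([*c,tz(h,64)],120); bot.line_to([*c,tz(h,56)],25)
    bot.pause(.3); f0=bot.read_state()["contact_force"][2]
    for z in np.arange(55.5,50.9,-.5):
        bot.line_to([*c,tz(h,z)],10); bot.pause(.08); s=bot.read_state()
        if s["contact_force"][2]-f0>1.2: break
    print(" down",z,(s["contact_force"][2]-f0).round(2),s["tcp_pos"].round(1))
    bot.move_gripper(min(88,s["width"]+8)); bot.pause(.1); bot.move_gripper(88)
    bot.line_to([*c,tz(h,56)+90],120); print(" t",bot.read_state()["t"])
def snap(n):
    s=bot.read_state(); im=cv2.cvtColor(bot.camera("wrist"),cv2.COLOR_RGB2BGR)
    np.save(f"w_{n}.npy",np.r_[s["tcp_pos"],s["eef_rot"]]); cv2.imwrite(f"pics/{n}_raw.png",im)
    cv2.imwrite(f"pics/{n}.png",cv2.resize(im[0:260,130:400],None,fx=2.3,fy=2.3,interpolation=cv2.INTER_CUBIC))
E
python3 - <<'E'
from h import *
pick("collar"); place("collar")
c=COOK[3]+45*D; bot.move_ptp([*c,280],QS); bot.pause(.15); snap("a1"); print(bot.read_state()["t"])
E
```

```text
Traceback (most recent call last):
  File "h.py", line 28, in pick
    print(n,"grip",s["width"].round(1),s["finger_force"],s["tcp_pos"].round(1))
                   ^^^^^^^^^^^^^^^^
AttributeError: 'float' object has no attribute 'round'
```

```bash
sed -i 's/s\["width"\].round(1)/round(float(s["width"]),1)/' h.py; python3 - <<'E'
from h import *
s=bot.read_state();print(s["width"],s["finger_force"],s["tcp_pos"],s["t"])
f0=s["contact_force"];p,h,_=POTS["collar"]
bot.line_to([*p,tz(h,16)+30],60); bot.line_to([*p,tz(h,150)],200); bot.pause(.2); s=bot.read_state()
print(" lifted",s["width"],(s["contact_force"]-f0).round(2))
place("collar")
c=COOK[3]+45*D; bot.move_ptp([*c,280],QS); bot.pause(.15); snap("a1"); print(bot.read_state()["t"])
E
```

```text
64.54577467398069 14.000155421181262 [ 590.81686033 -100.62929371   49.17097951] 7.7167
 lifted 64.48948582935154 [-1.07 -0.34 -4.13]
 down 54.0 2.18 [549.1 336.   87.2]
 t 15.7917
16.5083
```

View pics/a1.png

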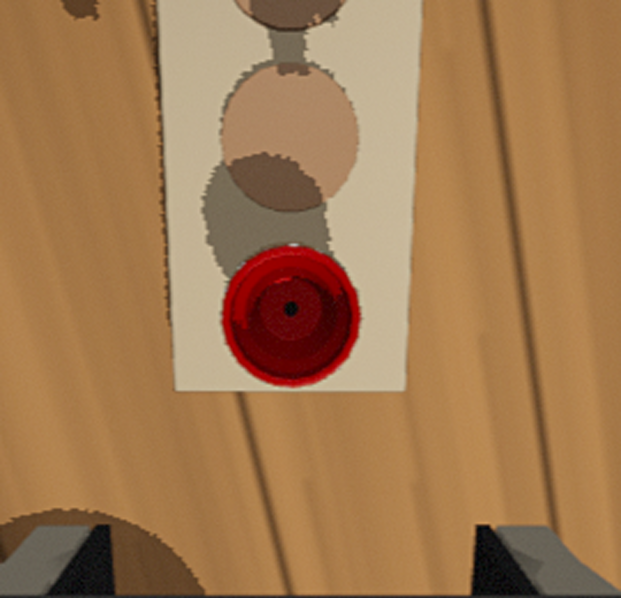

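The collar pot stands upright, its hole at (291,309). Cookie 3 is centred at about (290,136) and the shelf end is at row 391.

```bash
python3 - <<'E'
from h import *
a=np.load("w_a1.npy");c,T=campose("wrist",dict(tcp_pos=a[:3],eef_rot=a[3:]))
f=lambda u,z:back(c,T,[130+u[0]/2.3,u[1]/2.3],z)
h=f((291,309),57);k=f((290,136),54);e=f((290,391),48);e2=[f((175,391),48),f((406,391),48)]
print(h,k,e,"pot-k along",(h-k)@D,"end-pot",(e-h)@D,"model cookies",COOK[3],COOK[2],"across",(h-k)@[D[1],-D[0]])
print(((e2[0]+e2[1])/2-h)@[D[1],-D[0]], (e2[0]-e2[1]))
E
```

```text
[548.90781168 337.12874149] [530.64007342 253.72742462] [559.5660649  381.93118423] pot-k along 85.37688396628896 end-pot 46.0495850355349 model cookies [548.98762851 335.95451328] [530.50881426 254.01225664] across -0.5268779382104742
0.24019457456419974 [126.54126337 -28.50003863]
```

The pot is within about 1 mm of the cookie's middle. On to the other three.

```bash
python3 - <<'E'
from h import *
for n in("tall","cup"): pick(n); place(n)
c=COOK[1]+45*D; bot.move_ptp([*c,285],QS); bot.pause(.15); snap("a2"); print(bot.read_state()["t"])
E
```

```text
tall grip 49.1 13.983278049381624 [ 574.5 -183.4   39. ]
 lifted 49.2 [-0.66 -0.63 -2.24]
 down 53.5 6.41 [530.6 254.1  76.9]
 t 29.2333
cup grip 54.7 14.000110751367174 [ 562.7 -266.3   31. ]
 lifted 54.9 [ 0.12  0.18 -0.95]
 down 53.5 6.38 [512.1 172.1  68.9]
 t 41.6333
42.425
```

View pics/a2.png

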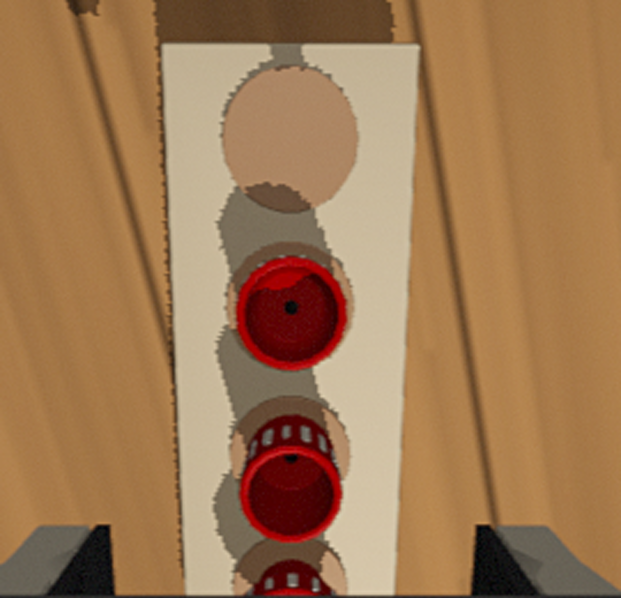

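The cup (hole at (291,307)) and the tall pot stand upright and centred on their cookies. Next is the bowl.

```bash
python3 - <<'E'
from h import *
pick("bowl"); place("bowl")
bot.move_ptp([*(COOK[1]+8*D),300],QS); bot.pause(.15); snap("a3")
bot.move_ptp([567,-190,300],QT); bot.pause(.15); snap("a4")
cv2.imwrite("pics/scene1.png",cv2.resize(cv2.cvtColor(bot.camera("scene"),cv2.COLOR_RGB2BGR)[150:300,40:470],(800,280),interpolation=cv2.INTER_CUBIC))
a,b=cv2.imread("pics/a3.png"),cv2.imread("pics/a4.png")
cv2.imwrite("pics/fin.png",cv2.resize(np.hstack([a,b]),(800,386)))
print(bot.read_state()["t"])
for n,z in(("a3",57),("a4",14)):
    q=np.load(f"w_{n}.npy");c,T=campose("wrist",dict(tcp_pos=q[:3],eef_rot=q[3:]))
    print([((proj(c,T,[*k,54])-[130,0])*2.3*386/598).round() for k in COOK] if n=="a3" else "")
E
```

```text
bowl grip 63.8 13.971113617371884 [ 549.3 -352.3   36.2]
 lifted 63.9 [ 0.2   0.82 -4.3 ]
 down 54.0 1.37 [493.6  90.2  74.1]
 t 54.4833
57.0167
[array([187., 139.]), array([187., 238.]), array([187., 326.]), array([187., 406.])]
```

View pics/fin.png

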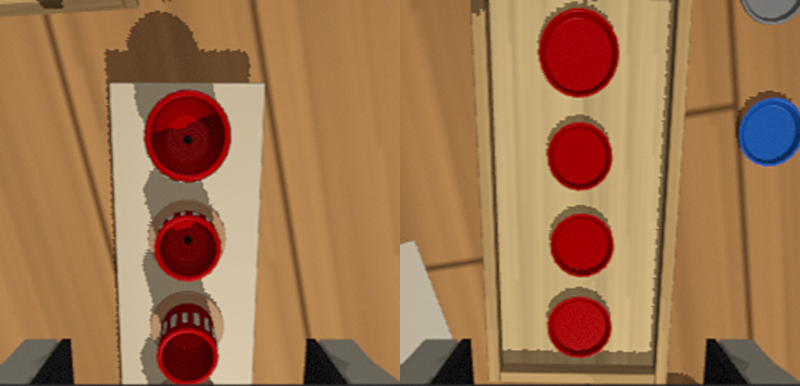

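View pics/scene1.png

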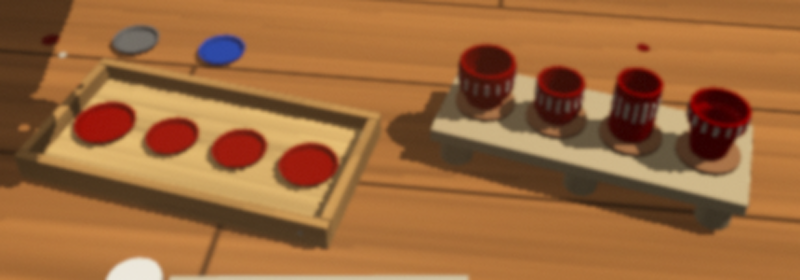

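The final views show all four pots upright and centred on their cookies, in the right order, with the bowl's hole exactly at the predicted (187,139). The four saucers lie in a row in the tray, and the look-alikes were not touched.

```bash
python3 -c "
from plant import bot
print(bot.close_job())"
```

```text
the job is handed in; nothing more can be done
None
```

I handed the job in at about 57 s: in the last pictures all four pots stand upright and centred on their cookies in tray order (bowl, cup, tall, collar from the robot's right to left), and the saucers are still in their places in the tray.

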